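Seat the developing tank's lid and mesh its agitator stick

TASK

Get the film developing tank ready for agitation: first press its black funnel lid down until it is fully seated on the tank. Then take the red agitator stick out of its drying stand by the handle, lower it upright through the funnel, turn it until its splines mesh with the slots of the white reel column, and slide it fully home so that its round collar sits on the column. Finish while still holding the stick's handle and pressing the stick down firmly on the column - do not let go - and leave the other things on the worktop where they are.

Things in the scene. Friction and masses are not known exactly. Their poses are not given: they have to be found in the camera images.
- tank: black ribbed film developing tank, a cylinder 104 mm across, fixed to the worktop, axis vertical; origin at the centre of its underside
- lid_top (a point): centre of the flat black ring on top of the tank's funnel lid, at the ring's level: 115 mm above the worktop when seated, 120 to 123 mm at the start. The ring is flat from radius 36 to 52 mm and can be pressed anywhere; inside it the funnel slopes to an open throat of radius 22 mm, 18 mm lower
- tank_lid (a joint): how far the lid is pushed down on the tank, in m: 0 to 0.003 at the start (proud, a grey band of the tank's neck shows under its skirt), 0.008 fully seated at a hard stop. It slides straight down, without tipping, at about 7 N and stays where it is left
- reel_column: white reel column in the tank, seen through the lid's throat. Origin: centre of its mouth (radius 19 mm), 97 mm above the worktop, z up. In the mouth a bore of radius 8.5 mm and four spline slots along +x, -x, +y, -y, 8 mm wide, out to radius 15 mm, over 24 mm deep, edges chamfered. It starts at any angle, turns about z against a drag of 0.09 N m and cannot go down
- stick: red agitator stick, 104 mm, 45 g, upright. Origin: its lower tip, z up. Round pilot of radius 6.5 mm (z 0 to 10 mm), four splines along +x, -x, +y, -y, 5 mm thick, to radius 14 mm (z 10 to 24), collar of radius 18.5 mm (z 24 to 28), shaft of radius 7 mm, flat handle. Home: collar on the column's mouth, tip 24 mm below it; splines out of line: stops 14 mm higher
- stick_handle (a point): middle of the stick's flat handle, 88 mm above its tip; the handle is 34 mm wide along the stick's x, 14 mm thick along its y, 32 mm tall. At the start the stick stands in the drying stand, hanging by its collar, tip 8 mm above the worktop
- stand: grey drying stand, a fixed block 60 x 110 x 32 mm, origin at the centre of its underside, with a round hole of 32 mm in the middle in which the stick stands (two empty 13 mm holes beside it).
- green_pot: bystander: green ceramic pot with closed lid, 74 mm across, 76 mm tall, origin at the centre of its underside; leave it alone
- lens_pen: bystander: black aluminium lens pen lying along its x, 115 mm long, 14 mm thick, origin under its middle; leave it alone
- lens_cap: bystander: black lens cap, 58 mm across, 9 mm thick, origin at the centre of its underside; leave it alone
- filter: bystander: amber lens filter in a dark ring, 62 mm across, 7 mm thick, origin at the centre of its underside; leave it alone
- film_can: bystander: black film can with grey cap, 34 mm across, 52 mm tall, origin at the centre of its underside; leave it alone
- graduate: bystander: clear plastic graduate (cup), 76 mm across, 100 mm tall, origin at the centre of its underside; leave it alone

How it is judged:
On the way, in this order (a step that is already met when the one before it is completed fails the run):
1. the funnel lid is pressed down until fully seated (within 1.4 mm of its stop) (value of joint tank_lid above 0.0066 m), for 0.2 s.
2. the stick, still held, is meshed in the column, fully home and pressed down on it (z of stick in the frame of reel_column below -0.0215 m and horizontal distance between stick and reel_column below 0.004 m and angle between stick's own z axis and vertical below 0.08 rad and (angle between the x axis of stick and the x axis of reel_column, either way round below 0.2 rad or angle between the x axis of stick and the y axis of reel_column, either way round below 0.2 rad) and contact force between stick and reel_column above 2.5 N and contact force between the fingers and stick above 2 N), for 0.3 s.
At the end, for the whole second after the job is handed in: Lid pushed down over 6.6 of 8 mm; stick upright within 0.08 rad in the reel column, axes within 4 mm, splines within 0.2 rad of the slots, tip over 21.5 mm (home: 24) below the mouth; fingers hold it (over 2 N) and it presses on the column with over 2.5 N (all of step 2 and value of joint tank_lid above 0.0066 m); the arm keeps its last pose, push and grip.
It fails at once if a bystander (pot, lens pen, lens cap, filter, film can or graduate) is moved more than 3 cm (distance of any of green_pot, lens_pen, lens_cap, filter, film_can, graduate from where it was at the start of the episode above 0.03 m).
It also fails if it takes over 45 s, if anything falls off the work surface, if the arm or the gripper's body presses on something with over 40 N, if the wrist force passes 120 N, or if a joint passes its speed limit or range.

ROBOT

A 7-joint arm with a two-finger parallel gripper is mounted at the origin on the work surface. World frame = base frame: x ahead of the robot, y to its left, z up, the work surface at z = 0. Lengths are in m, angles in rad, forces in N, time in s.
With the tool pointing down it reaches from about 0.4 to 0.85 m from the base axis. Payload 4.5 kg.
Tool frame: the origin (TCP) lies at the very end of the fingers, on their centre line; the grasp point (between the pads) lies 19 mm behind it (r.grip_point_offset is the distance from the TCP to the grasp point, in m); z points along the fingers, y is the line along which they close (so a half turn about z gives the same grasp; the last joint's range is limited). The gripper opens to 88 mm and grips with 3 to 60 N. Pads are 18 mm wide; open, the fingers measure 123 mm over their backs; the gripper's body (75 mm by 187 mm) begins 45 mm behind the grasp point.
Start: joints at [-1.069, 0.689, -0.195, 1.565, 0.157, 0.902, -0.215], TCP at [0.282, 0.558, 0.239] pointing down, gripper open.
Joint ranges: [-3.01, 3.01], [-0.46, 2.08], [-1.47, 1.51], [0.13, 2.56], [-1, 4.14], [0.04, 2.09], [-2.66, 2.66]. Speed limits (rad/s): [2.57, 2.57, 3.14, 3.14, 3.14, 3.14, 3.14].

INTERFACE

Orientations are given as a unit quaternion [x, y, z, w].
In Python, from plant import r gives the robot as it stands.
- The arm moves only by the tool carry_out, never from a script. Its argument "rows" is a list of rows, each a list of 3 entries, a list of its own where there are three numbers: the shift along the tool's x, y, z in cm, then the turn, a rotation vector about the tool's x, y, z in degrees, then the closure, from 0 (fully open) to 1 (shut). A call has 1 to 12 rows; each row is the pose to reach, as a shift and turn from the pose commanded when the call began, along the tool's axes at that moment; what a row does not reach only later rows make up. A row lasts 1/10 s, in which the tool goes at most 50 mm and 8.59 degrees, less where a joint would pass 70% of its speed; a pose out of reach is approached as far as the arm can. A call with a gripper value outside its range is refused whole. The fingers move at their own pace and stop on an object; "newtons" is the grip in N (left out, the last holds). Time passes only in rows, so rows that repeat a pose let the fingers close. It gives the time, the measured TCP pose, the force, the opening and the grip force at its end, in the units of the state.
- r.get_state(): the state, without advancing time (a new reading comes with each control period).
- r.snapshot(name): name is "side" or "top" or "wrist"; returns a dict with "image" (480x640x3 uint8, red, green, blue), "fx", "fy", "cx", "cy" (pixels), "dist_coeffs" ([k1, k2, p1, p2, k3] as OpenCV has them; the pictures are not rectified), "pose" (4x4, takes a point from camera to world coordinates). Camera axes: x right, y up, looking along -z (the intrinsics and any distortion apply to the point x, -y, -z); pixel columns grow to the right and rows downward; lengths in m; the calibration is good to about 2 mm. A picture is of the moment at which its call begins. There is no depth.
- r.finish_job(): hands the job in; it is judged then, once.
The state is a dict: "clock": time; "q": joint angles; "qd": joint speeds; "joint_torque": joint torques, N m; "tool_pos": TCP position; "eef_rot": TCP orientation; "contact_force": force on the tool from outside, world axes, zero at the start; "moment": the same for the moment, N m; "opening": opening from 0.0 (shut) to 1.0 (fully open); "finger_force": force on a finger pad.
Only numpy, scipy, OpenCV 4.12 (cv2) and the standard library are available. Lean on these libraries where they do the work, as an engineer would, in place of code of your own. Each camera call takes 0.05 s, during which the arm holds its last target. There are 200 camera calls.

## Working session

There is one attempt and no reset: what is moved stays moved. The work goes in short steps, Python scripts to look and compute and a tool call to move; the robot and the scene stay as the last step left them, time stands still between calls to the robot, and variables do not carry over. Pictures are saved under pics/ and viewed, at most 10 in all, crops included, and the job is handed in when it is done.

Besides the shell and the picture viewer there is one more tool, called after "Emit:" by a JSON object that holds its "method" and its "body". carry_out: Moves the arm, as the interface text tells. Its arguments: {"type":"object","properties":{"rows":{"type":"array"},"newtons":{"type":"number"}},"required":["rows"]}

```bash
mkdir -p pics; ls
cat > h.py <<'E'
import numpy as np, cv2
from scipy.spatial.transform import Rotation as R
from plant import r
def snap(n,f=None):
    s=r.snapshot(n)
    if f: cv2.imwrite('pics/'+f,s['image'][:,:,::-1])
    return s
def K(s): return np.array([[s['fx'],0,s['cx']],[0,s['fy'],s['cy']],[0,0,1]]),np.array(s['dist_coeffs'],float)
def ray(s,uv):
    k,d=K(s); p=cv2.undistortPoints(np.array(uv,float).reshape(-1,1,2),k,d).reshape(-1,2)
    P=np.array(s['pose']); v=np.c_[p[:,0],-p[:,1],-np.ones(len(p))]@P[:3,:3].T
    return P[:3,3],v
def plane(s,uv,z):
    o,v=ray(s,uv); return o+v*((z-o[2])/v[:,2])[:,None]
def proj(s,X):
    k,d=K(s); P=np.array(s['pose']); c=(np.atleast_2d(X)-P[:3,3])@P[:3,:3]
    return cv2.projectPoints(c*[1,-1,-1],np.zeros(3),np.zeros(3),k,d)[0].reshape(-1,2)
def totool(dx):  # world shift -> tool axes, cm
    st=r.get_state(); return R.from_quat(st['eef_rot']).inv().apply(dx)*100
E
python3 - <<'E'
from h import *
np.set_printoptions(precision=4,suppress=True)
a=snap('top','top.png');b=snap('side','side.png')
for s in(a,b): print(s['fx'],s['dist_coeffs'],np.array(s['pose']))
st=r.get_state();print(st['clock'],st['tool_pos'],st['eef_rot'],R.from_quat(st['eef_rot']).as_matrix(),st['contact_force'],r.grip_point_offset)
E
```

```text
pics
503.7226180654886 [0.0224 0.     0.     0.     0.    ] [[-0.0058  0.9844 -0.176   0.4   ]
 [-1.     -0.0052  0.0039 -0.0136]
 [ 0.0029  0.176   0.9844  1.0258]
 [ 0.      0.      0.      1.    ]]
484.37314072746346 [-0.0725  0.      0.      0.      0.    ] [[ 0.93    0.1787 -0.3212  0.2067]
 [-0.3674  0.4815 -0.7957 -0.8634]
 [ 0.0125  0.858   0.5135  0.6645]
 [ 0.      0.      0.      1.    ]]
0.1 [0.2816 0.5573 0.238 ] [ 0.2317  0.9728 -0.0008 -0.0001] [[-0.8926  0.4508 -0.0006]
 [ 0.4508  0.8926 -0.0015]
 [-0.0001 -0.0016 -1.    ]] [0.805  0.1762 0.2664] 0.0187
```

View pics/top.png

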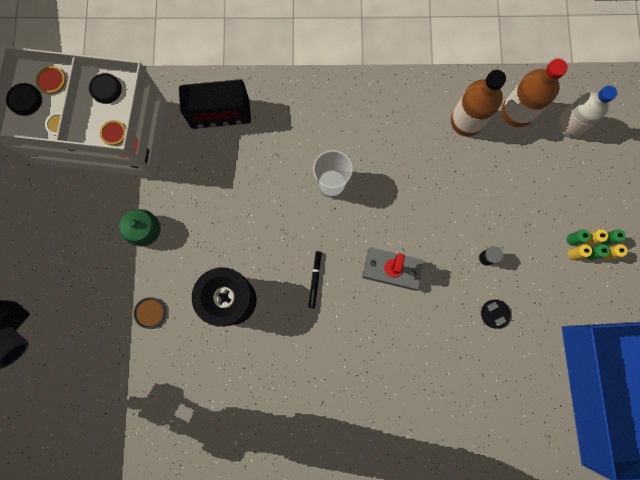

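View pics/side.png

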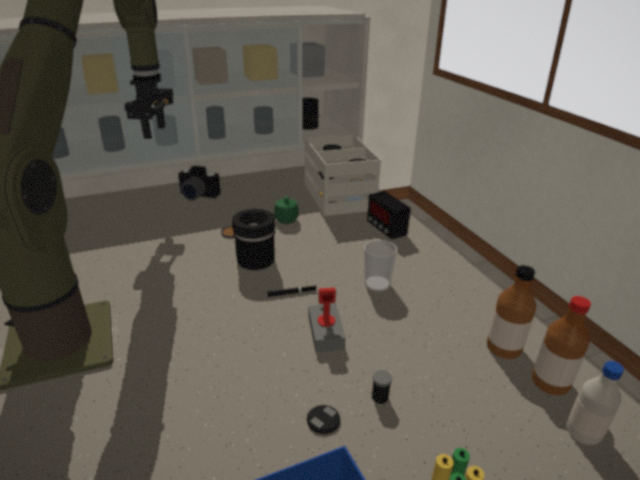

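Top view: tank lid around (223,297) with the white column in its throat, red stick at (397,265) in the grey stand at (394,269), lens pen between them at (316,280), and filter at (150,313). Side view: tank at (254,238), stick at (327,305).

Run:
```python
from h import *
np.set_printoptions(precision=4,suppress=True)
a=snap('top');b=snap('side')
im=a['image'].astype(int); hsv=cv2.cvtColor(a['image'],cv2.COLOR_RGB2HSV)
def sub(m,x0,x1,y0,y1):
    o=np.zeros(m.shape,np.uint8);o[y0:y1,x0:x1]=m[y0:y1,x0:x1];return o
def big(m): return max(cv2.findContours(m,cv2.RETR_EXTERNAL,cv2.CHAIN_APPROX_NONE)[0],key=cv2.contourArea)
R_=(im[...,0]>90)&(im[...,1]<70)&(im[...,2]<70)
c=big(sub(R_.astype(np.uint8),370,430,240,295)); print('red',cv2.boundingRect(c))
W=(im.min(2)>110); c=big(sub(W.astype(np.uint8),205,245,280,315)); 
print('white',cv2.boundingRect(c),cv2.minEnclosingCircle(c), plane(a,[cv2.minEnclosingCircle(c)[0]],.097))
# stand top corners
S=((abs(im[...,0]-im[...,1])<12)&(im[...,0]>60)&(im[...,0]<115)|R_).astype(np.uint8)
crop=a['image'][240:300,355:435]; crop2=a['image'][265:330,185:265]
A=cv2.resize(crop[:, :,::-1],None,fx=5,fy=5,interpolation=cv2.INTER_CUBIC); B=cv2.resize(crop2[:,:,::-1],None,fx=5,fy=5,interpolation=cv2.INTER_CUBIC)
B=np.clip(B.astype(float)*1.3,0,255).astype(np.uint8)
C=cv2.resize(b['image'][200:275,225:285][:,:,::-1],None,fx=5,fy=5,interpolation=cv2.INTER_CUBIC)
out=np.zeros((600,800,3),np.uint8)
out[:300,:400]=A; out[:275,400:800][:, :B.shape[1]]=B[:275]; out[:, :][325-25:300+275,0:300]=C[:275]
D=cv2.resize(b['image'][280:350,300:355][:,:,::-1],None,fx=4,fy=4,interpolation=cv2.INTER_CUBIC); out[300:580,400:620]=D
cv2.imwrite('pics/c1.png',out)
```

```text
red (384, 254, 21, 24)
white (218, 287, 16, 21) ((223.8333282470703, 297.1666564941406), 10.233477592468262) [[0.461  0.1626 0.097 ]]
```

View pics/c1.png

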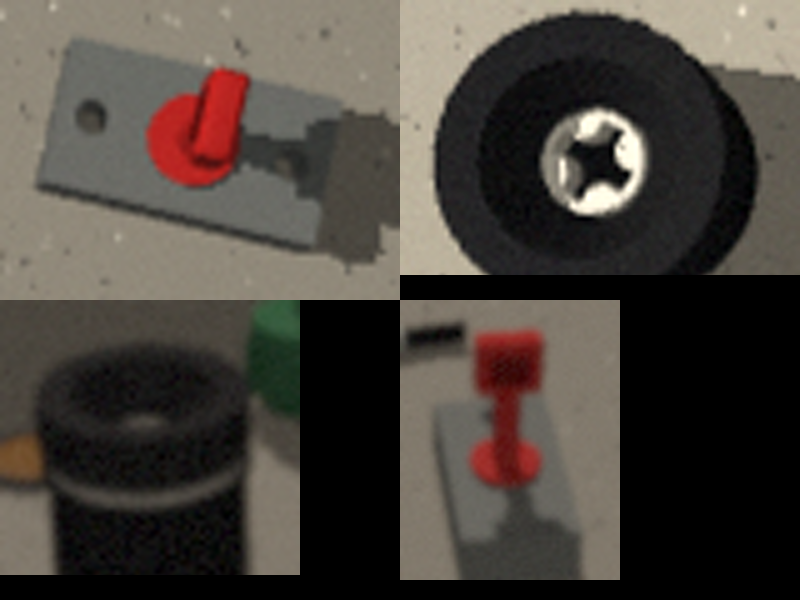

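Run:
```python
from h import *
np.set_printoptions(precision=4,suppress=True)
a=snap('top');im=a['image'].astype(int)
# lid outer: dark mask, ellipse
m=np.zeros((480,640),np.uint8);m[262:330,185:262]=(im.max(2)<62)[262:330,185:262]
c=max(cv2.findContours(m,cv2.RETR_EXTERNAL,cv2.CHAIN_APPROX_NONE)[0],key=cv2.contourArea)[:,0]
p=plane(a,c,.1215)[:,:2]; print('n',len(p))
left=c[:,0]<225 # left/up side edge is lid
q=p[left];A=np.c_[2*q,np.ones(len(q))];s=np.linalg.lstsq(A,(q**2).sum(1),rcond=None)[0];print('lid',s[:2],np.sqrt(s[2]+s[0]**2+s[1]**2))
cr=lambda x,y:[355+x/5-.4,240+y/5-.4]
co=plane(a,[cr(75,38),cr(345,97),cr(310,248),cr(38,187)],.032);print('stand',co[:,:2],co.mean(0))
print('collar',plane(a,[cr(193,140)],.036))
h=plane(a,[cr(231,75),cr(214,163)],.112);d=h[0]-h[1];print('handle',h.mean(0),np.linalg.norm(d),np.degrees(np.arctan2(d[1],d[0])))
print(totool(np.array([.505,.1626,.2])-r.get_state()['tool_pos']))
w=snap('wrist');P=np.array(w['pose']);st=r.get_state();print(w['fx'],R.from_quat(st['eef_rot']).inv().as_matrix()@P[:3,:3],totool(P[:3,3]-st['tool_pos']))
```

```text
n 178
lid [0.4612 0.1643] 0.0507521035023668
stand [[ 0.563  -0.1133]
 [ 0.5386 -0.2202]
 [ 0.4787 -0.2039]
 [ 0.5033 -0.0973]] [ 0.5209 -0.1587  0.032 ]
collar [[ 0.5212 -0.1586  0.036 ]]
handle [ 0.5196 -0.1585  0.112 ] 0.03317802730614802 -12.686353931435587
[-37.7409 -25.1869   3.8565]
389.12206167312615 [[ 0.0014  0.957   0.29  ]
 [ 1.     -0.0014 -0.0002]
 [ 0.0003  0.29   -0.957 ]] [  7.4655   0.0306 -14.5645]
```

Emit:
{"method": "carry_out", "body": {"rows": [[[-37.7,-25.2,3.9],[0,0,-14],1],[[-37.7,-25.2,3.9],[0,0,-14],1],[[-37.7,-25.2,3.9],[0,0,-14],1],[[-37.7,-25.2,3.9],[0,0,-14],1],[[-37.7,-25.2,3.9],[0,0,-14],1],[[-37.7,-25.2,3.9],[0,0,-14],1],[[-37.7,-25.2,3.9],[0,0,-14],1],[[-37.7,-25.2,3.9],[0,0,-14],1],[[-37.7,-25.2,3.9],[0,0,-14],1],[[-37.7,-25.2,3.9],[0,0,-14],1],[[-37.7,-25.2,3.9],[0,0,-14],1],[[-37.7,-25.2,3.9],[0,0,-14],1]]}}

```text
clock: 1.5
tool_pos: [0.5042, 0.1645, 0.1999]
eef_rot: [0.111, 0.994, 0.001, -0.0]
contact_force: [-0.4, 0.3, 0.4]
opening: 0.003
finger_force: 0.0
```

Run:
```python
from h import *
np.set_printoptions(precision=4,suppress=True)
w=snap('wrist','w1.png');st=r.get_state()
print(st['clock'],st['tool_pos'],R.from_quat(st['eef_rot']).as_matrix(),st['opening'],st['contact_force'])
print(proj(w,[[.461,.163,.097],[.461,.163,.1215]]),totool(np.array([.505,.163,.125])-st['tool_pos']))
```

```text
1.55 [0.504  0.1651 0.2   ] [[-0.9758  0.2186 -0.    ]
 [ 0.2186  0.9758  0.0015]
 [ 0.0004  0.0015 -1.    ]] 0.00478772194532216 [-0.4661 -0.1422 -0.1063]
[[303.4317 174.0214]
 [301.6047 179.6268]] [-0.1514 -0.1954  7.4963]
```

View pics/w1.png

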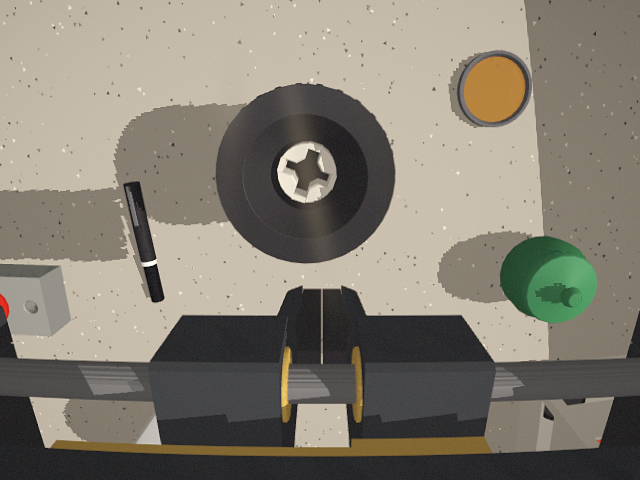

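Wrist view: lid ring centred at about (306,173), column mouth at (307,172) with slots tilted, pot right at (548,278), and closed fingers at (322,300).

```bash
cat > col.py <<'E'
from h import *
np.set_printoptions(precision=4,suppress=True)
w=snap('wrist');im=w['image'].astype(int)
uv0=proj(w,[[.461,.163,.097]])[0].astype(int);x,y=uv0
m=np.zeros((480,640),np.uint8);m[y-38:y+38,x-36:x+44]=(im.min(2)>110)[y-38:y+38,x-36:x+44]
c=max(cv2.findContours(m,cv2.RETR_EXTERNAL,cv2.CHAIN_APPROX_NONE)[0],key=cv2.contourArea)
q=plane(w,cv2.convexHull(c)[:,0],.097)[:,:2];s=np.linalg.lstsq(np.c_[2*q,np.ones(len(q))],(q**2).sum(1),rcond=None)[0]
print('column',s[:2],'r',np.sqrt(s[2]+s[0]**2+s[1]**2))
c0=s[:2];th=np.radians(np.arange(0,360,1))
for rad in(.011,.012,.0135):
    X=np.c_[c0[0]+rad*np.cos(th),c0[1]+rad*np.sin(th),0*th+.097];uv=proj(w,X).astype(np.float32)
    g=cv2.remap(im.min(2).astype(np.float32),uv[:,0],uv[:,1],cv2.INTER_LINEAR).ravel()
    d=np.clip(g.max()-g,0,None);print('slot angle',np.degrees(np.angle((d*np.exp(4j*th)).sum()))/4,''.join('#' if v<150 else '.' for v in g[::4]),g.max())
E
python3 col.py
```

```text
column [0.4605 0.1651] r 0.019070741028608968
slot angle -31.710958917062083 .........############...........###########............#######................###########. 219.01562
slot angle -30.790258537585924 ..........###########.######....##########.............#######................##########.. 217.86719
slot angle -32.13066928714608 .......#..##########...##.#####..#########..............######.................#########.. 216.43555
```

Emit:
{"method": "carry_out", "body": {"rows": [[[-0.2,-0.2,5.0],[0,0,0],1],[[-0.2,-0.2,7.3],[0,0,0],1],[[-0.2,-0.2,7.6],[0,0,0],1],[[-0.2,-0.2,7.9],[0,0,0],1],[[-0.2,-0.2,8.2],[0,0,0],1],[[-0.2,-0.2,8.4],[0,0,0],1]]}}

```text
clock: 2.2
tool_pos: [0.5053, 0.162, 0.1174]
eef_rot: [0.111, 0.994, 0.0, -0.0]
contact_force: [-4.5, 1.0, 7.3]
opening: 0.002
finger_force: 3.4
```

Emit:
{"method": "carry_out", "body": {"rows": [[[0,0,0.2],[0,0,0],1],[[0,0,0.4],[0,0,0],1],[[0,0,0.5],[0,0,0],1],[[0,0,0.5],[0,0,0],1],[[0,0,0.5],[0,0,0],1]]}}

```text
clock: 2.7
tool_pos: [0.5054, 0.162, 0.115]
eef_rot: [0.111, 0.994, 0.0, 0.001]
contact_force: [-8.7, -1.3, 28.8]
opening: 0.006
finger_force: 14.4
```

Emit:
{"method": "carry_out", "body": {"rows": [[[0,0,-4],[0,0,0],1],[[0,0,-9],[0,0,0],1],[[-3,0,-9],[0,0,0],1],[[-3,0,-9],[0,0,0],1]]}}

```text
clock: 3.1
tool_pos: [0.5401, 0.1538, 0.2043]
eef_rot: [0.113, 0.994, 0.002, 0.005]
contact_force: [-0.1, -1.4, -0.8]
opening: 0.003
finger_force: 0.0
```

Run:
```python
exec(open('col.py').read())
P=np.array(w['pose']);print(P[:3,3])
n=200;u,v=np.meshgrid(np.linspace(-.022,.022,n*2),np.linspace(-.022,.022,n*2))
X=np.c_[(c0[0]+v.ravel()*-1),(c0[1]-u.ravel()),0*u.ravel()+.097];uv=proj(w,X).astype(np.float32).reshape(2*n,2*n,2)
cv2.imwrite('pics/col.png',cv2.remap(w['image'][:,:,::-1].copy(),uv[...,0],uv[...,1],cv2.INTER_CUBIC))
# lid ring check
m=np.zeros((480,640),np.uint8);m[:270,170:430]=(im.max(2)<95)[:270,170:430]
st=r.get_state();print(st['tool_pos'],R.from_quat(st['eef_rot']).as_matrix(),totool(np.array([.5205,-.1586,.2])-st['tool_pos']))
```

```text
column [0.4605 0.1648] r 0.01892734472587437
slot angle -31.58422381689238 ..........###########..........###########............###########.............###########. 210.0
slot angle -31.58472138037991 ..........###########...........##########.............##########.............##########.. 207.58008
slot angle -31.802730290237008 ...........#########.............#########.............######.##...............#########.. 206.875
[0.4661 0.1705 0.3494]
[0.5374 0.154  0.2028] [[-0.9748  0.2232  0.0047]
 [ 0.2232  0.9748  0.0014]
 [-0.0043  0.0024 -1.    ]] [ -5.3274 -30.8484   0.2305]
```

View pics/col.png

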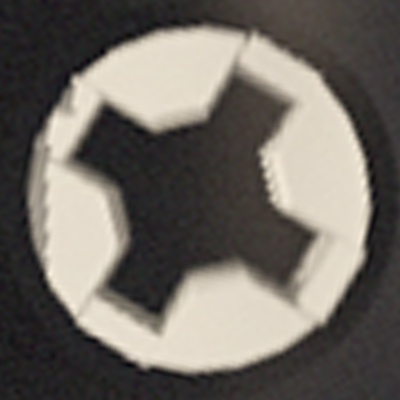

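The column rectified view shows slots at about -31.7° (mod 90), with the mouth centred at (200,200).

Emit:
{"method": "carry_out", "body": {"rows": [[[-9.3,-30.8,0.2],[0,0,0],0.3],[[-9.3,-30.8,0.2],[0,0,0],0.3],[[-9.3,-30.8,0.2],[0,0,0],0.3],[[-9.3,-30.8,0.2],[0,0,0],0.3],[[-9.3,-30.8,0.2],[0,0,0],0.3],[[-9.3,-30.8,0.2],[0,0,0],0.3],[[-9.3,-30.8,0.2],[0,0,0],0.3],[[-9.3,-30.8,0.2],[0,0,0],0.3],[[-9.3,-30.8,0.2],[0,0,0],0.3],[[-9.3,-30.8,0.2],[0,0,0],0.3]]}}

```text
clock: 4.15
tool_pos: [0.5579, -0.164, 0.1989]
eef_rot: [0.11, 0.994, 0.001, -0.0]
contact_force: [-0.9, 0.7, 1.0]
opening: 0.701
finger_force: 0.0
```

Run:
```python
from h import *
np.set_printoptions(precision=4,suppress=True)
w=snap('wrist','w2.png');st=r.get_state();im=w['image'].astype(int)
print(st['clock'],st['tool_pos'],R.from_quat(st['eef_rot']).as_matrix(),st['opening'])
print(np.array(w['pose'])[:3,3])
x,y=proj(w,[[.5205,-.1586,.112]])[0].astype(int);print(x,y)
m=np.zeros((480,640),np.uint8);m[max(y-80,0):y+80,x-80:x+80]=((im[...,0]>80)&(im[...,1]<80)&(im[...,2]<80))[max(y-80,0):y+80,x-80:x+80]
cv2.imwrite('pics/w2c.png',cv2.resize(w['image'][max(y-80,0):y+80,x-80:x+80,::-1],None,fx=3.5,fy=3.5,interpolation=cv2.INTER_CUBIC))
```

```text
4.2 [ 0.558  -0.1641  0.1989] [[-0.976   0.2177 -0.0001]
 [ 0.2177  0.976   0.0016]
 [ 0.0005  0.0015 -1.    ]] 0.6945100314462223
[ 0.4851 -0.1478  0.3446]
315 184
```

View pics/w2c.png

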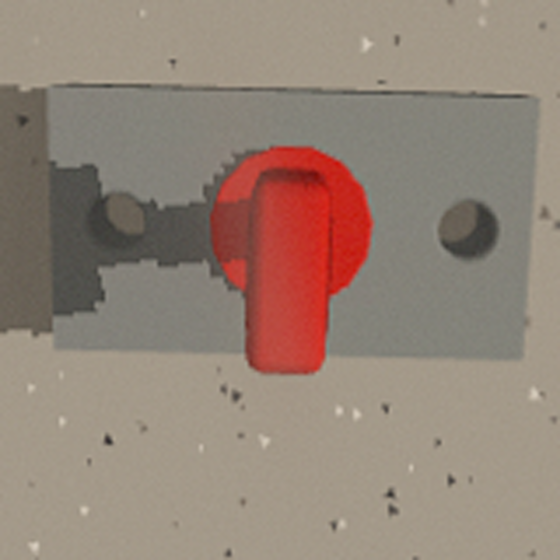

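The crop shows the handle's top face spanning from about (292,182) to (286,372), and the collar centred near (292,225).

Run:
```python
from h import *
np.set_printoptions(precision=4,suppress=True)
w=snap('wrist');st=r.get_state()
f=lambda x,y:[235+x/3.5-.36,104+y/3.5-.36]
h=plane(w,[f(292,184),f(286,372)],.112);d=h[1]-h[0];print(h,h.mean(0),np.linalg.norm(d),np.degrees(np.arctan2(d[1],d[0])))
wd=plane(w,[f(246,350),f(327,350)],.112);print('w',np.linalg.norm(wd[0]-wd[1]))
cc=plane(w,[f(211,225),f(373,225),f(292,147)],.036);print('collar',cc,(cc[0]+cc[1])/2)
print('tool x ang',np.degrees(np.arctan2(*(-R.from_quat(st['eef_rot']).as_matrix()[[1,0],0]))))
t=np.array([*h.mean(0)[:2],.077]);print(totool(t-st['tool_pos']))
```

```text
[[ 0.5046 -0.1538  0.112 ]
 [ 0.536  -0.1619  0.112 ]] [ 0.5203 -0.1578  0.112 ] 0.032416252737536386 -14.47481097526599
w 0.014090043795182838
collar [[ 0.5158 -0.1755  0.036 ]
 [ 0.5237 -0.1399  0.036 ]
 [ 0.503  -0.1539  0.036 ]] [ 0.5198 -0.1577  0.036 ]
tool x ang -12.588296721884202
[ 3.8273 -0.1904 12.1908]
```

Emit:
{"method": "carry_out", "body": {"rows": [[[3.8,-0.2,2],[0,0,1.3],0.3],[[3.8,-0.2,5],[0,0,1.3],0.3],[[3.8,-0.2,8],[0,0,1.3],0.3],[[3.8,-0.2,10.5],[0,0,1.3],0.3],[[3.8,-0.2,12.2],[0,0,1.3],0.3],[[3.8,-0.2,12.2],[0,0,1.3],0.3],[[3.8,-0.2,12.2],[0,0,1.3],0.3]]}}

```text
clock: 4.95
tool_pos: [0.5207, -0.1595, 0.077]
eef_rot: [0.122, 0.993, 0.0, 0.0]
contact_force: [-1.0, 0.0, -0.1]
opening: 0.704
finger_force: 0.0
```

Emit:
{"method": "carry_out", "body": {"rows": [[[0,0,0],[0,0,0],1],[[0,0,0],[0,0,0],1],[[0,0,0],[0,0,0],1],[[0,0,0],[0,0,0],1],[[0,0,0],[0,0,0],1],[[0,0,0],[0,0,0],1],[[0,0,0],[0,0,0],1],[[0,0,0],[0,0,0],1]], "newtons": 45}}

```text
clock: 5.75
tool_pos: [0.5203, -0.1606, 0.0766]
eef_rot: [0.123, 0.992, 0.0, -0.0]
contact_force: [0.3, 0.6, 0.0]
opening: 0.155
finger_force: 45.0
```

Emit:
{"method": "carry_out", "body": {"rows": [[[0,0,-2],[0,0,0],1],[[0,0,-5],[0,0,0],1],[[0,0,-9],[0,0,0],1],[[0,0,-13],[0,0,0],1],[[0,0,-15],[0,0,0],1],[[0,0,-15],[0,0,0],1]]}}

```text
clock: 6.35
tool_pos: [0.5222, -0.1609, 0.2295]
eef_rot: [0.123, 0.992, -0.0, 0.003]
contact_force: [0.4, 0.1, -0.4]
opening: 0.154
finger_force: 45.0
```

Emit:
{"method": "carry_out", "body": {"rows": [[[1.7,3.7,0],[0,0,2],1],[[3.4,7.4,0],[0,0,4],1],[[5.1,11.2,0],[0,0,6],1],[[6.8,15,0],[0,0,8],1],[[8.5,18.7,0],[0,0,10],1],[[10.2,22.4,0],[0,0,12],1],[[12,26.3,0],[0,0,15],1],[[13.2,29,0],[0,0,17],1],[[13.7,30.1,0],[0,0,17.6],1],[[13.7,30.1,0],[0,0,17.6],1],[[13.7,30.1,0],[0,0,17.6],1]]}}

```text
clock: 7.45
tool_pos: [0.4609, 0.1626, 0.226]
eef_rot: [0.274, 0.962, -0.001, -0.0]
contact_force: [0.3, 0.6, -0.2]
opening: 0.158
finger_force: 45.0
```

Run:
```python
from h import *
np.set_printoptions(precision=4,suppress=True)
w=snap('wrist');s=snap('side');t=snap('top')
cv2.imwrite('pics/c3.png',np.hstack([cv2.resize(w['image'][80:330,220:420],(400,500)),cv2.resize(s['image'][165:275,210:298],(400,500),interpolation=cv2.INTER_CUBIC)])[:,:,::-1])
st=r.get_state();print(st['tool_pos'],R.from_quat(st['eef_rot']).as_matrix(),st['finger_force'],st['opening'],np.array(w['pose'])[:3,3])
print(totool(np.array([.4605,.1648,.2])-st['tool_pos']))
```

```text
[0.4613 0.1625 0.2265] [[-0.8491  0.5283 -0.0003]
 [ 0.5283  0.8491 -0.0013]
 [-0.0004 -0.0012 -1.    ]] 44.99464028456714 0.14937847628101736 [0.3977 0.2026 0.3718]
[0.1891 0.1615 2.6468]
```

View pics/c3.png

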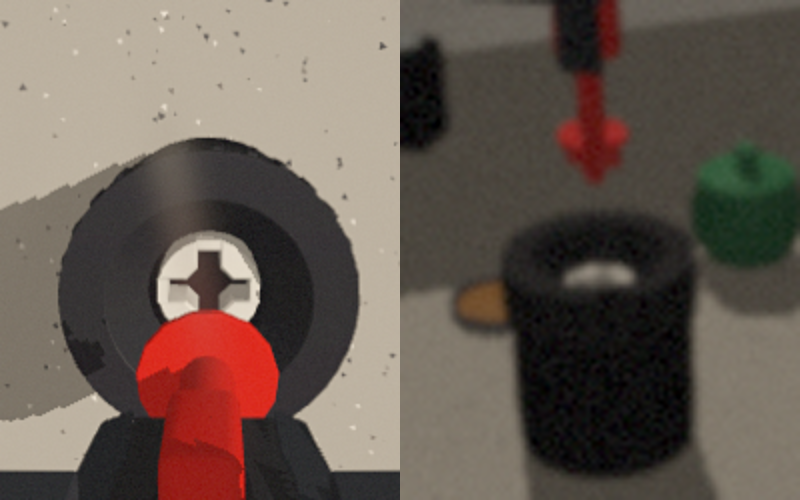

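The left crop shows the slots square with the view, with the collar spanning x 137–280 and its top at y 310. The right crop shows the lid seated with no grey band, and the stick upright over the tank.

Run:
```python
from h import *
np.set_printoptions(precision=4,suppress=True)
w=snap('wrist');st=r.get_state();im=w['image'].astype(int)
tp=np.array(st['tool_pos'])
red=(im[...,0]>90)&(im[...,1]<75)&(im[...,2]<75)
m=red[80:290,220:420].astype(np.uint8)
c=max(cv2.findContours(m,cv2.RETR_EXTERNAL,cv2.CHAIN_APPROX_NONE)[0],key=cv2.contourArea)[:,0]+[220,80]
c=c[c[:,1]<c[:,1].min()+32]
q=plane(w,c,tp[2]-.0413)[:,:2]
s=np.linalg.lstsq(np.c_[2*q,np.ones(len(q))],(q**2).sum(1),rcond=None)[0];print('collar',s[:2],np.sqrt(s[2]+(s[:2]**2).sum()))
m=(im.min(2)>110)&(np.hypot(*np.moveaxis(np.dstack(np.meshgrid(np.arange(640),np.arange(480)))-proj(w,[[.4605,.1648,.097]])[0],2,0))<32)
c=max(cv2.findContours(m.astype(np.uint8),cv2.RETR_EXTERNAL,cv2.CHAIN_APPROX_NONE)[0],key=cv2.contourArea)[:,0]
q=plane(w,c[c[:,1]<c[:,1].min()+27],.097)[:,:2];q=q[np.hypot(*(q-[.4605,.1648]).T)>.0165]
t=np.linalg.lstsq(np.c_[2*q,np.ones(len(q))],(q**2).sum(1),rcond=None)[0];print('col',t[:2],np.sqrt(t[2]+(t[:2]**2).sum()))
for g in(t[:2],[.4605,.1648]): print(totool(np.r_[g-s[:2],0]))
```

```text
collar [0.4608 0.1644] 0.01795874605591887
col [0.458  0.1666] 0.01804298916978563
[ 0.3492  0.0405 -0.0002]
[ 0.0421  0.0182 -0.    ]
```

Emit:
{"method": "carry_out", "body": {"rows": [[[0.1,0.1,1.5],[0,0,0],1],[[0.1,0.1,4],[0,0,0],1],[[0.1,0.1,5.5],[0,0,0],1],[[0.1,0.1,6],[0,0,0],1],[[0.1,0.1,6.3],[0,0,0],1],[[0.1,0.1,6.6],[0,0,0],1],[[0.1,0.1,6.6],[0,0,0],1]]}}

```text
clock: 8.35
tool_pos: [0.4608, 0.1661, 0.161]
eef_rot: [0.273, 0.962, 0.0, 0.0]
contact_force: [-0.3, 0.4, -0.5]
opening: 0.156
finger_force: 45.0
```

Emit:
{"method": "carry_out", "body": {"rows": [[[0,0,0.3],[0,0,0],1],[[0,0,0.6],[0,0,0],1],[[0,0,0.8],[0,0,0],1],[[0,0,1.0],[0,0,0],1],[[0,0,1.0],[0,0,0],1]]}}

```text
clock: 8.85
tool_pos: [0.4603, 0.1653, 0.1505]
eef_rot: [0.273, 0.962, -0.001, -0.0]
contact_force: [-0.0, -2.7, -0.4]
opening: 0.155
finger_force: 45.0
```

Emit:
{"method": "carry_out", "body": {"rows": [[[0,0,0.3],[0,0,0],1],[[0,-0.05,0.6],[0,0,0],1],[[0,-0.05,0.8],[0,0,0],1],[[0,-0.05,0.9],[0,0,0],1],[[0,-0.05,1.0],[0,0,0],1],[[0,-0.05,1.0],[0,0,0],1]]}}

```text
clock: 9.45
tool_pos: [0.4606, 0.1656, 0.1412]
eef_rot: [0.273, 0.962, 0.0, 0.0]
contact_force: [0.1, -2.9, 7.5]
opening: 0.149
finger_force: 45.0
```

Contact at the expected home height; press a little more firmly.

Emit:
{"method": "carry_out", "body": {"rows": [[[0,0,0.1],[0,0,0],1],[[0,0,0.2],[0,0,0],1],[[0,0,0.2],[0,0,0],1],[[0,0,0.2],[0,0,0],1],[[0,0,0.2],[0,0,0],1],[[0,0,0.2],[0,0,0],1]]}}

```text
clock: 10.05
tool_pos: [0.461, 0.1659, 0.1408]
eef_rot: [0.273, 0.962, 0.001, 0.001]
contact_force: [-3.7, -4.6, 23.5]
opening: 0.157
finger_force: 45.0
```

Run:
```python
from h import *
w=snap('wrist');s=snap('side')
cv2.imwrite('pics/c4.png',np.hstack([cv2.resize(w['image'][80:330,220:420],(400,500)),cv2.resize(s['image'][165:275,210:298],(400,500),interpolation=cv2.INTER_CUBIC)])[:,:,::-1])
st=r.get_state();print(st['tool_pos'],st['contact_force'],st['finger_force'],st['opening'])
```

```text
[0.46100072 0.16587365 0.14081821] [-2.76701365 -4.75220791 23.5272898 ] 45.00707410275936 0.15387255762818888
```

View pics/c4.png

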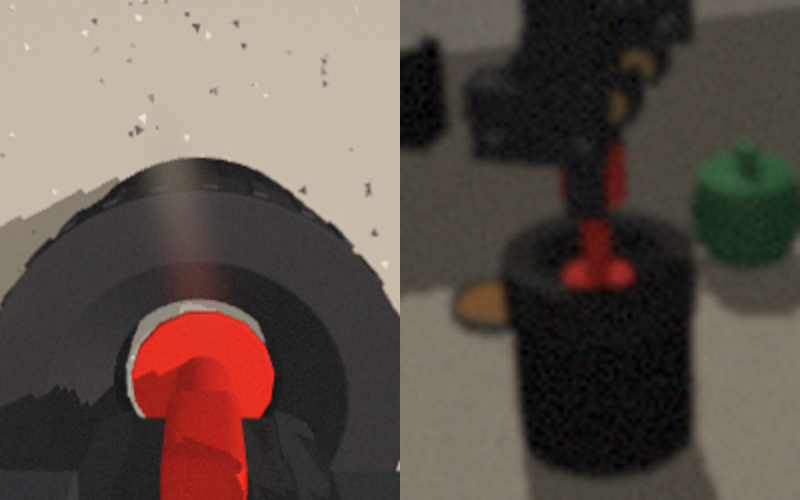

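The collar, at about (203,370) in the left crop, sits on the white column. The stick is upright, the lid is seated, and the press is a steady 23.5 N.

```bash
python3 -c "
from plant import r
print(r.finish_job())"
```

```text
the job is handed in; nothing more can be done
None
```

The job is handed in (no verdict was returned): lid pressed to its stop, stick meshed and home in the column, still held at 45 N and pressed down at about 23 N, with no contact made with the bystanders.

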